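Raise the jar-lane barrier and bring the next jar through

TASK

Push the counterweighted barrier arm that lies across the jar lane up past its balance point, so that it stays raised by itself. Then gently push the waiting filled jar along the lane, under the raised arm, until it stands upright against the stop at the lane's near end. Only push: do not lift or squeeze the jar, and leave the other things on the bench alone.

Things in the scene. Friction and masses are not known exactly. Their poses are not given: they have to be found in the camera images.
- lane: Fixed jar lane: grey floor plate (top at z = 3 mm), two straight dark steel rails, tops at z = 31 mm, 90 mm clear between, from x = 0 to 300 mm, far end open. White end stop, 12 mm thick, rail height, across the near end. Origin on the bench at the middle of the stop's inner face; x along the lane away from the stop (away from the robot), y left, z up. A jar at the stop has its centre at x = 36 mm.
- gate_post: Fixed steel fork post of the barrier, 94 mm high, 52 mm (x) by 36 mm (y), on a 70 by 80 mm foot, left of the lane: 140 mm from its centre line, 115 to 135 mm along it from the stop. Origin on the bench under the pivot, axes parallel to the lane's. It carries the barrier arm and, left of the pivot, the arm's dark round counterweight.
- gate_pivot (a point): Pivot of the barrier arm, 75 mm above the bench; the pivot's axis runs parallel to the lane's x.
- gate_tip (a point): Middle of the end face of the barrier arm, 290 mm from the pivot: an 18 mm square aluminium bar (the last 16 mm a 22 mm black cap). Down, it lies level across the lane, axis at z = 75 mm, underside 66 mm, its end 150 mm right of the lane's centre line. Fingers can reach under its end, e.g. from the right, tilted 45 degrees. Rising, the end goes up and over to the left.
- gate (a joint): Angle of the barrier arm, rad: 0 lying level across the lane, 1.57 upright, 1.75 at its raised stop, leaning a little left, away from the lane. It balances at about 0.9: below that it falls back, above it goes on by itself, slowly, to the raised stop. About 1 N up at the end lifts it.
- jar: The waiting filled glass jar with a metal lid, loose, 72 mm in diameter, 105 mm high, about 0.34 kg, upright on the lane's floor beyond the barrier arm, 205 to 235 mm along the lane from the stop. Origin at the centre of its underside, z up.
- small_jar: Bystander: smaller filled jar with a metal lid, loose, 56 mm in diameter, 75 mm high. Origin at the centre of its underside.
- bowl: Bystander: open metal bowl, loose, 120 mm across, 50 mm high. Origin at the centre of its underside.
- tub: Bystander: closed white tub, loose, 70 by 90 mm, 50 mm high. Origin at the centre of its underside.

How it is judged:
On the way, in this order (a step that is already met when the one before it is completed fails the run):
1. the barrier arm is up at its raised position while the jar still waits beyond it (value of joint gate above 1.6 rad and x of jar in the frame of lane above 0.18 m), for 0.3 s.
2. the jar stands at the near stop (x of jar in the frame of lane below 0.046 m and value of joint gate above 1.6 rad), for 0.1 s.
At the end, for the whole second after the job is handed in: The barrier arm stands raised by itself (joint above 1.6 rad) and the jar stands upright (within 0.1 rad) and at rest on the lane's floor between the rails, within 10 mm of the near stop (all of step 2 and x of jar in the frame of lane above 0.03 m and y of jar in the frame of lane between -0.015 and 0.015 m and height (world z) of jar below 0.006 m and angle between jar's own z axis and vertical below 0.1 rad and linear speed of jar below 0.02 m/s); the robot touches nothing.
It fails at once if the jar is lifted off the lane's floor (by more than 12 mm) (height (world z) of jar above 0.015 m).
It fails at once if the jar is tipped (by more than 0.35 rad) (angle between jar's own z axis and vertical above 0.35 rad).
It fails at once if the jar is squeezed or rammed (more than 40 N from the fingers) (contact force between the fingers and jar above 40 N).
It fails at once if a bystander is moved by more than 25 mm (distance of any of small_jar, bowl, tub from where it was at the start of the episode above 0.025 m).
It also fails if it takes over 64 s, if anything falls off the work surface, if the arm or the gripper's body presses on something with over 40 N, if the wrist force passes 120 N, or if a joint passes its speed limit or range.

ROBOT

A 7-joint arm with a two-finger parallel gripper is mounted at the origin on the work surface. World frame = base frame: x ahead of the robot, y to its left, z up, the work surface at z = 0. Lengths are in m, angles in rad, forces in N, time in s.
With the tool pointing down it reaches from about 0.4 to 0.75 m from the base axis. Payload 19.5 kg.
Tool frame: the origin (TCP) lies midway between the tips of the shut fingers; the grasp point (between the pads) lies bot.pinch_z behind it (bot.pinch_z is the distance from the TCP to the grasp point, in m); z points along the fingers, y is the direction in which the jaws open and shut (so a half turn about z gives the same grasp; the last joint's range is limited). The gripper opens to 85 mm and grips with 20 to 120 N. Pads are 22 mm wide; open, the fingers measure 114 mm over their backs; the gripper's body (76 mm by 85 mm) begins 54 mm behind the grasp point. The pads swing forward as they close: fully open they stand 13 mm farther back than shut.
Start: joints at [-0.042, 0.707, -0.028, 1.485, 0.022, 0.951, -0.075], TCP at [0.575, 0, 0.231] pointing down, gripper open.
Joint ranges: [-2.71, 2.71], [-0.32, 2.16], [-1.57, 1.52], [0, 2.45], [-1.46, 4.6], [0, 2.02], [-2.83, 2.83]. Speed limits (rad/s): [1.89, 1.89, 2.57, 2.57, 3.01, 3.01, 3.01].

INTERFACE

Orientations are given as [roll, pitch, yaw] about the fixed x, y, z axes, in that order (R = Rz(yaw) Ry(pitch) Rx(roll)).
In Python, from bench import bot, viewer, hand_in, spotter gives the robot as it stands.
- The arm moves only by the tool apply_moves, never from a script. Its argument "commands" is text: rows parted by semicolons, each of 7 numbers parted by spaces: the shift along the tool's x, y, z in m, then the turn, a rotation vector about the tool's x, y, z in degrees, then the closure, from 0 (fully open) to 1 (shut). In form: dx dy dz ax ay az jaw; .... A call has 1 to 10 rows; each row shifts and turns the commanded pose from where the row before left it, along the tool's axes as they then stand; what a row does not reach is not made up. A row lasts 1/10 s, in which the tool goes at most 50 mm and 8.59 degrees, less where a joint would pass 70% of its speed; a pose out of reach is approached as far as the arm can. A call with a gripper value outside its range is refused whole. The fingers move at their own pace and stop on an object; "newtons" is the grip in N (left out, the last holds). Time passes only in rows, so rows that do not move let the fingers close. It gives the time, the measured TCP pose, the force and the opening at its end, in the units of the state.
- bot.sense(): the state, without advancing time (a new reading comes with each control period).
- viewer.snapshot(name): name is "scene" or "side" or "wrist"; returns (picture, depth): 480x640x3 uint8, red, green, blue; 480x640 float32, m along the optical axis (not along the pixel's ray), 0 where there is no reading.
- viewer.camera_info(name): a dict with "intrinsics" (3x3 intrinsics, pixels), "eye" and "attitude" of the camera in the world; the wrist camera has in their place "hand_eye" (4x4, takes a point from camera to tool coordinates, whose origin is the TCP and whose axes are the flange's). Camera axes: x right, y down, z forward; pixel columns grow to the right and rows downward; lengths in m; the calibration is good to about 2 mm. A picture is of the moment at which its call begins: read the wrist's pose just before it. camera_info takes no time and is no camera call.
- hand_in(): hands the job in, once; it reports no verdict.
Trained networks look in the newest picture that a camera, given by its name, has taken for a name from the list of things; names that differ only in an ending like _2 or _b are one class to them, and where a whole thing is asked for, a point or a joint stands for the part that bears it (a point fixed in the world has none). Each returns a list of dicts, best first, with "conf" (0 to 1); they miss things now and then, are a little off and sometimes report something else, mostly with a low value. They report only what shows in the picture. A call takes as long as a camera call.
- spotter.search_frame(name, camera): "location" ([column, row] in pixels, amid what is visible of it).
- spotter.place_of(name, camera): "location" ([column, row] in pixels: a listed point, or the origin of a listed thing).
The state is a dict: "t": time; "joint_pos": joint angles; "joint_vel": joint speeds; "joint_torque": joint torques, N m; "tcp_pos": TCP position; "tool_rot": TCP orientation; "wrist_force": force on the tool from outside, world axes, zero at the start; "torque": the same for the moment, N m; "opening": finger opening in m.
Only numpy, scipy, OpenCV 4.12 (cv2) and the standard library are available. Lean on these libraries where they do the work, as an engineer would, in place of code of your own. Each camera call takes 0.05 s, during which the arm holds its last target.

## Working session

There is one attempt and no reset: what is moved stays moved. The work goes in short steps, Python scripts to look and compute and a tool call to move; the robot and the scene stay as the last step left them, time stands still between calls to the robot, and variables do not carry over. Pictures are saved under pics/ and viewed, and the job is handed in when it is done.

Besides the shell and the picture viewer there is one more tool, called as name(argument=value, ...) on one line, values as JSON. apply_moves: Moves the arm, as the interface text tells. Its arguments: {"type":"object","properties":{"commands":{"type":"string"},"newtons":{"type":"number"}},"required":["commands"]}

```bash
ls; mkdir -p pics
cat > h.py <<'E'
import numpy as np, cv2
from bench import bot, viewer, hand_in, spotter
from scipy.spatial.transform import Rotation as R
def save(n,img): cv2.imwrite('pics/'+n+'.png',cv2.cvtColor(img,cv2.COLOR_RGB2BGR))
def world(cam,u,v,d,st=None):
    ci=viewer.camera_info(cam);K=np.array(ci['intrinsics'])
    p=np.array([(u-K[0,2])/K[0,0]*d,(v-K[1,2])/K[1,1]*d,d])
    return p
E
python3 - <<'E'
from h import *
s=bot.sense();print(s, bot.pinch_z)
for c in('scene','side','wrist'):
    print(c,viewer.camera_info(c))
    p,d=viewer.snapshot(c);save(c+'0',p);np.save(c+'0.npy',d)
    if c!='wrist':
        for n in('gate_pivot','gate_tip','gate_post','lane','jar','small_jar','bowl','tub'):
            r=spotter.place_of(n,c)
            print(n,[(x['location'],round(x['conf'],2)) for x in r[:2]])
print(bot.sense()['t'])
E
```

```text
pics
{'t': 0.0, 'joint_pos': array([-0.04169993,  0.70707716, -0.02759577,  1.4849691 ,  0.02200275,
        0.95093572, -0.07545793]), 'joint_vel': array([ 1.80550134e-03, -1.32297222e-03,  8.67858298e-04,  6.51972610e-04,
       -5.32076021e-05,  1.12216958e-03,  3.81394507e-04]), 'joint_torque': array([-3.35119905e-03, -8.83210659e+01,  1.23306759e+00, -2.36173260e+01,
        1.66974653e-02,  6.38553465e-03, -2.14882397e-05]), 'tcp_pos': array([ 5.74739621e-01, -1.23021901e-05,  2.30849545e-01]), 'tool_rot': array([-3.14050714e+00,  5.16430180e-05,  1.57082338e+00]), 'wrist_force': array([-0.8894986 ,  0.20810356,  0.07391026]), 'torque': array([-0.04833019,  0.09795503,  0.02547703]), 'opening': 0.08529968828583863} 0.0187
scene {'intrinsics': array([[467.90742258,   0.        , 322.48457266],
       [  0.        , 467.90742258, 236.61059447],
       [  0.        ,   0.        ,   1.        ]]), 'eye': array([1.11149167, 0.30752659, 0.73641557]), 'attitude': array([-2.35741336,  0.00663545,  2.03157411])}
gate_pivot [([410.5, 270.5], 0.68)]
gate_tip [([279.6, 212.6], 0.71), ([18
[... 663 characters left out ...]
9.4, 247.1], 0.66), ([295.8, 153.0], 0.25)]
jar [([356.8, 248.3], 0.78)]
small_jar [([294.2, 153.8], 0.58)]
bowl [([267.9, 247.2], 0.4)]
tub [([377.2, 393.3], 0.84)]
wrist {'intrinsics': array([[427.92420041,   0.        , 326.95513934],
       [  0.        , 427.92420041, 238.53109385],
       [  0.        ,   0.        ,   1.        ]]), 'hand_eye': array([[ 2.57563725e-04, -9.47955326e-01, -3.18403255e-01,
         8.21228600e-02],
       [ 9.99999941e-01,  1.71376922e-04,  2.98696833e-04,
         5.79832611e-04],
       [-2.28584284e-04, -3.18403313e-01,  9.47955314e-01,
        -1.41930437e-01],
       [ 0.00000000e+00,  0.00000000e+00,  0.00000000e+00,
         1.00000000e+00]])}
0.95
```

View pics/scene0.png

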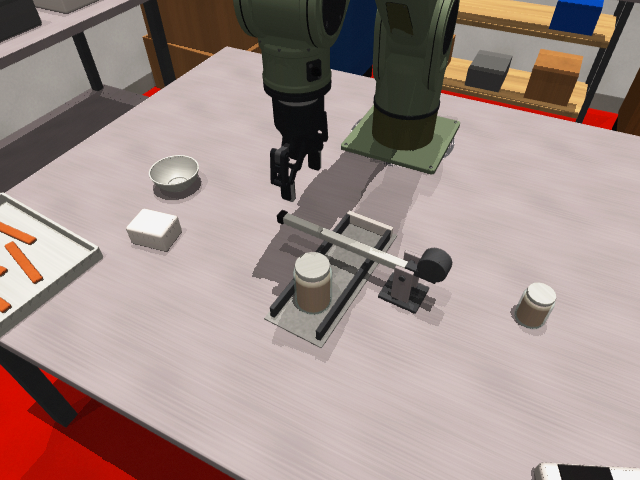

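View pics/side0.png

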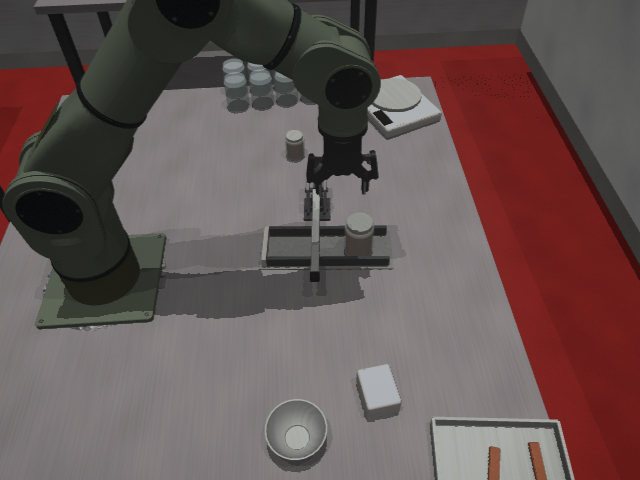

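View pics/wrist0.png

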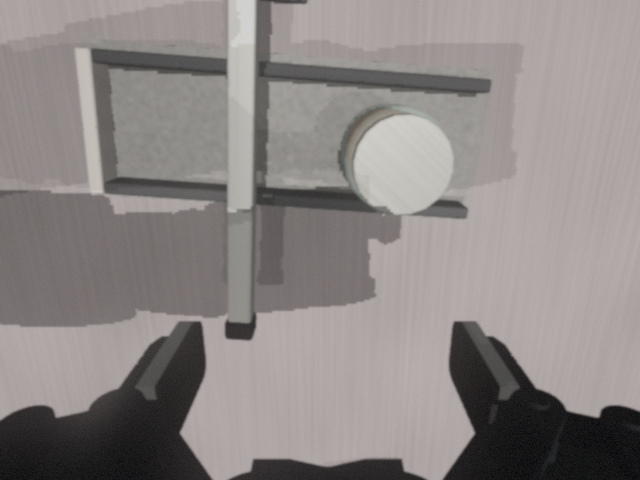

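```bash
cat >> h.py <<'E'
def pose(cam,s=None):
    ci=viewer.camera_info(cam)
    if cam=='wrist':
        s=s or bot.sense(); T=np.eye(4);T[:3,:3]=R.from_euler('xyz',s['tool_rot']).as_matrix();T[:3,3]=s['tcp_pos']
        return T@np.array(ci['hand_eye'])
    T=np.eye(4);T[:3,:3]=R.from_euler('xyz',ci['attitude']).as_matrix();T[:3,3]=ci['eye'];return T
def ray(cam,uv,s=None):
    K=np.array(viewer.camera_info(cam)['intrinsics']);T=pose(cam,s)
    d=T[:3,:3]@np.array([(uv[0]-K[0,2])/K[0,0],(uv[1]-K[1,2])/K[1,1],1]);return T[:3,3],d
def onz(cam,uv,z,s=None):
    o,d=ray(cam,uv,s);return o+d*(z-o[2])/d[2]
def tri(*rs):
    A=0;b=0
    for o,d in rs:
        d=d/np.linalg.norm(d);P=np.eye(3)-np.outer(d,d);A=A+P;b=b+P@o
    x=np.linalg.solve(A,b);return x,[np.linalg.norm((np.eye(3)-np.outer(d,d)/(d@d))@(x-o)) for o,d in rs]
def proj(cam,p,s=None):
    K=np.array(viewer.camera_info(cam)['intrinsics']);T=np.linalg.inv(pose(cam,s))
    q=K@(T[:3,:3]@np.array(p)+T[:3,3]);return q[:2]/q[2]
def cloud(cam,d,s=None):
    K=np.array(viewer.camera_info(cam)['intrinsics']);T=pose(cam,s)
    v,u=np.mgrid[:480,:640];p=np.stack([(u-K[0,2])/K[0,0]*d,(v-K[1,2])/K[1,1]*d,d],-1)
    w=p@T[:3,:3].T+T[:3,3];w[d<=0]=np.nan;return w
E
python3 - <<'E'
from h import *
D={'gate_pivot':([410.5,270.5],[314.9,192.3]),'gate_tip':([279.6,212.6],[312.6,280.6]),'jar':([313.3,299.3],[356.8,248.3]),'small_jar':([531.9,314.3],[294.2,153.8]),'lane':([369.1,231.8],[269.4,247.1]),'tub':([159.9,237.5],[377.2,393.3])}
for n,(a,b) in D.items(): print(n,*[np.round(x,4) for x in tri(ray('scene',a),ray('side',b))])
print('bowl',onz('scene',[177.7,183.9],0),'post',onz('scene',[400,295.9],0))
E
```

```text
gate_pivot [0.5207 0.1941 0.0623] [0.0013 0.0013]
gate_tip [ 0.4995 -0.1029  0.0753] [0.001 0.001]
jar [0.6193 0.0402 0.0044] [0.0027 0.0027]
small_jar [0.4705 0.4258 0.0011] [0.0015 0.0015]
lane [0.3979 0.0648 0.0025] [0.0005 0.0005]
tub [ 0.6181 -0.347   0.0008] [0.0006 0.0006]
bowl [ 0.44768381 -0.43363428  0.        ] post [0.5364581  0.18718254 0.        ]
```

Run:
```python
from h import *
s=bot.sense()
W={}
for c in('scene','side','wrist'):
    W[c]=cloud(c,np.load(c+'0.npy'),s)
for c,w in W.items():
    p=w.reshape(-1,3);p=p[~np.isnan(p[:,0])]
    m=(p[:,0]>.38)&(p[:,0]<.75)&(p[:,1]>-.12)&(p[:,1]<.13)
    p=p[m]
    t=p[(p[:,2]>.069)&(p[:,2]<.09)&(p[:,1]>-.11)&(p[:,0]<.56)]  # bar
    print(c,'bar',len(t), t.min(0),t.max(0) if len(t) else 0)
    if len(t)>50:
        f=np.polyfit(t[:,1],t[:,0],1);print(' bar x=',f,'top z',np.percentile(t[:,2],[50,95]), 'ymin',np.percentile(t[:,1],1))
    j=p[(p[:,2]>.10)&(p[:,2]<.115)&(p[:,0]>.55)]
    if len(j)>50:
        (cx,cy),r=cv2.minEnclosingCircle(j[:,:2].astype(np.float32));print(' jar',cx,cy,r,j[:,:2].mean(0),np.median(j[:,2]))
    r=p[(p[:,2]>.026)&(p[:,2]<.036)]
    if len(r)>50:
        # rails: grid on yaw
        rect=cv2.minAreaRect(r[:,:2].astype(np.float32));print(' rails',len(r),rect)
```

```text
scene bar 1266 [ 0.49747704 -0.09885125  0.06900007] [0.53403878 0.1299664  0.0894867 ]
 bar x= [0.07167348 0.51860065] top z [0.08405427 0.08708673] ymin -0.09624720521719878
 jar 0.6240085959434509 0.03971884399652481 0.03224756568670273 [0.62689805 0.04157417] 0.10898553313735349
 rails 1384 ((0.540976881980896, 0.04939201474189758), (0.11161117255687714, 0.31426310539245605), 85.85580444335938)
side bar 615 [ 0.49466907 -0.10337532  0.06901453] [0.52869809 0.12843638 0.08952786]
 bar x= [0.07200651 0.5118202 ] top z [0.08369507 0.08703165] ymin -0.10132642298092587
 jar 0.6200544834136963 0.03729371726512909 0.03367912024259567 [0.61988859 0.03521268] 0.10710125581532792
 rails 1004 ((0.5372492074966431, 0.0473821759223938), (0.11597409099340439, 0.3113210201263428), 85.88462829589844)
wrist bar 9550 [ 0.49594921 -0.09794134  0.06900221] [0.53219559 0.12997023 0.0873162 ]
 bar x= [0.07295676 0.5147695 ] top z [0.08319236 0.08471952] ymin -0.0937858962833033
 jar 0.6224813461303711 0.04022052139043808 0.03172632306814194 [0.62200923 0.04154387] 0.10729181128830623
 rails 11331 ((0.5399813652038574, 0.04976343363523483), (0.11037284135818481, 0.31176692247390747), 85.85626220703125)
```

apply_moves(commands="0 0 0 0 0 4.1 1; -0.046 -0.015 0 0 0 0 1; -0.046 -0.015 0 0 0 0 1; -0.046 -0.015 0 0 0 0 1; -0.046 -0.015 0 0 0 0 1; 0 0 0 0 7.5 0 1; 0 0 0 0 7.5 0 1; 0 0 0 0 7.5 0 1; 0 0 0 0 7.5 0 1; 0 0 0 0 7.5 0 1")

```text
t: 1.95
tcp_pos: [0.5021, -0.1799, 0.232]
tool_rot: [3.139, -0.66, 1.5]
wrist_force: [-0.2, 1.5, 0.2]
opening: 0.0
```

apply_moves(commands="0 0 0 0 7.5 0 1; 0 0 0 0 0 0 1; 0 0 0 0 0 0 1")

```text
t: 2.25
tcp_pos: [0.5019, -0.1794, 0.2309]
tool_rot: [-3.141, -0.784, 1.498]
wrist_force: [-0.3, 0.2, 0.5]
opening: 0.0002
```

```bash
cat >> h.py <<'E'
XH=np.array([.9974,-.0722,0]);YH=np.array([.0722,.9974,0]);O=np.array([.3962,.0597,0])
def lane(p): q=np.array(p)-O; return np.array([q@XH,q@YH,p[2]])
def stat():
    s=bot.sense(); M=R.from_euler('xyz',s['tool_rot']).as_matrix()
    L=np.array([XH,YH,[0,0,1]])
    print('t',round(s['t'],2),'lane tcp',lane(s['tcp_pos']).round(4),'F',np.round(s['wrist_force'],1),'op',round(s['opening'],4)); print('axes in lane (cols x y z)\n',(L@M).round(3)); return s,L@M
E
python3 - <<'E'
from h import *
s,M=stat(); print(s['joint_pos'].round(2))
p,d=viewer.snapshot('side');save('side1',p)
p,d=viewer.snapshot('wrist');save('wrist1',p);np.save('wrist1.npy',d)
w=cloud('wrist',d,s).reshape(-1,3);w=w[~np.isnan(w[:,0])]
q=(w-O)@np.array([XH,YH,[0,0,1]]).T
t=q[(q[:,2]>.062)&(q[:,2]<.1)&(abs(q[:,0]-.123)<.03)&(q[:,1]<-.05)&(q[:,1]>-.19)]
print(len(t),np.percentile(t,[1,50,99],axis=0))
E
```

```text
t 2.25 lane tcp [ 0.1227 -0.2308  0.2309] F [-0.3  0.2  0.5] op 0.0002
axes in lane (cols x y z)
 [[ 0.     1.    -0.   ]
 [ 0.708  0.     0.706]
 [ 0.706 -0.001 -0.708]]
[ 0.82  0.92 -0.41  1.37 -0.39  1.28  0.61]
2622 [[ 0.11091715 -0.15008241  0.068007  ]
 [ 0.12091361 -0.11105368  0.0826551 ]
 [ 0.13106025 -0.05148138  0.08553995]]
```

View pics/side1.png

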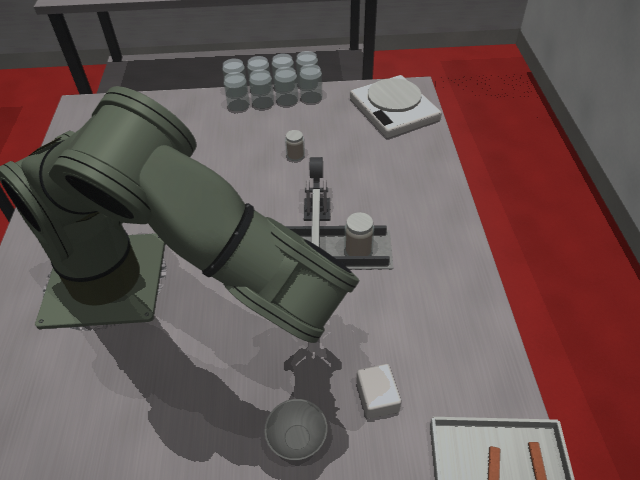

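View pics/wrist1.png

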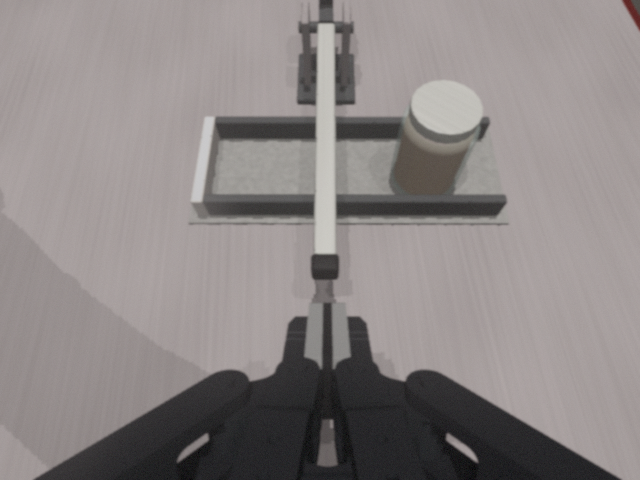

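apply_moves(commands="-0.02 -0.001 0.034 0 0 0 1; -0.02 0 0.034 0 0 0 1; -0.02 0 0.034 0 0 0 1; -0.021 0 0.034 0 0 0 1; 0 0 0.02 0 0 0 1; 0 0 0.02 0 0 0 1; 0 0 0.02 0 0 0 1; 0 0 0 0 0 0 1")

```text
t: 3.15
tcp_pos: [0.5067, -0.0957, 0.0353]
tool_rot: [-3.141, -0.785, 1.503]
wrist_force: [-0.3, -0.5, 0.3]
opening: -0.0003
```

Run:
```python
from h import *
s,M=stat()
p,d=viewer.snapshot('wrist');save('wrist2',p)
p,d=viewer.snapshot('scene');save('scene2',p)
c=lane(s['tcp_pos'])[1:]*1000
pv=np.array([140,75.])
for th in np.r_[0:1.21:.1]:
    u=np.array([-np.cos(th),np.sin(th)]);n=np.array([-np.sin(th),-np.cos(th)])
    A=pv+290*u+11*n+[6.4,-21.9]; B=pv+268*u+9*n-7.8
    T=A if th<.75 else B
    dl=T-c;c=T
    print(round(th,2),T.round(0),'tool dx',round(.7071*(dl[0]+dl[1]),1),'dz',round(.7071*(dl[0]-dl[1]),1))
```

```text
t 3.15 lane tcp [ 0.1214 -0.147   0.0353] F [-0.3 -0.5  0.3] op -0.0003
axes in lane (cols x y z)
 [[-0.003  1.    -0.004]
 [ 0.707  0.005  0.707]
 [ 0.707 -0.001 -0.707]]
0.0 [-144.   42.] tool dx 7.2 dz -2.4
0.1 [-143.   71.] tool dx 20.8 dz -20.3
0.2 [-140.  100.] tool dx 22.7 dz -18.1
0.3 [-134.  128.] tool dx 24.4 dz -15.7
0.4 [-125.  156.] tool dx 25.8 dz -13.2
0.5 [-113.  182.] tool dx 27.0 dz -10.6
0.6 [-99. 208.] tool dx 27.9 dz -7.8
0.7 [-82. 232.] tool dx 28.6 dz -5.0
0.8 [-61. 253.] tool dx 30.5 dz -0.1
0.9 [-41. 272.] tool dx 26.8 dz 0.8
1.0 [-20. 288.] tool dx 26.6 dz 3.5
1.1 [  3. 302.] tool dx 26.1 dz 6.1
1.2 [ 27. 314.] tool dx 25.3 dz 8.7
```

View pics/wrist2.png

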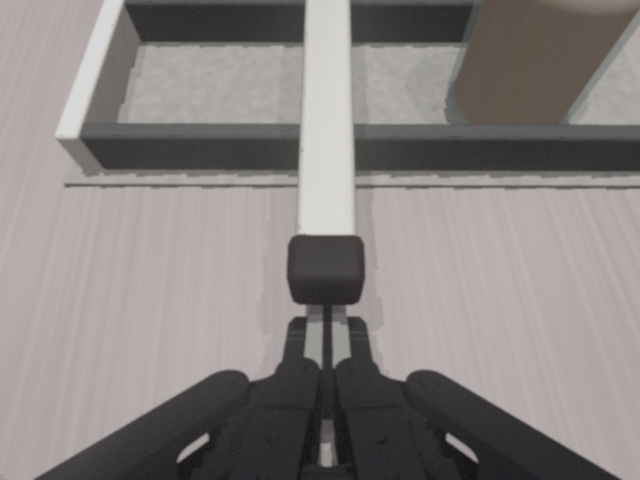

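View pics/scene2.png

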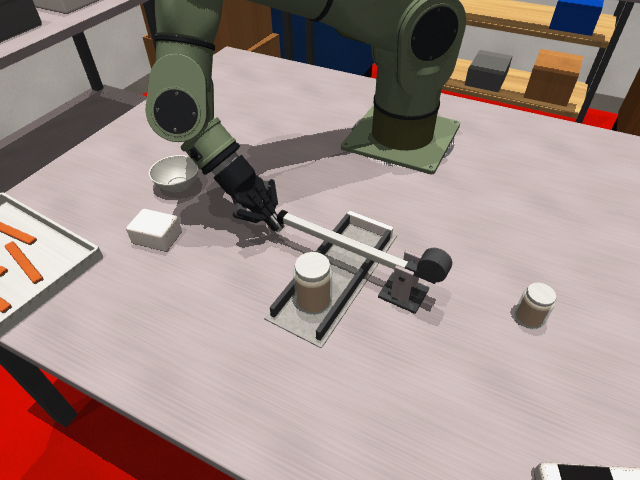

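apply_moves(commands="0.007 0 -0.002 0 0 0 1; 0.01 0 -0.01 0 0 0 1; 0.011 0 -0.010 0 0 0 1; 0.011 0 -0.009 0 0 0 1; 0.012 0 -0.009 0 0 0 1; 0.012 0 -0.008 0 0 0 1; 0.012 0 -0.008 0 0 0 1; 0.013 0 -0.007 0 0 0 1; 0.013 0 -0.006 0 0 0 1; 0 0 0 0 0 0 1")

```text
t: 4.25
tcp_pos: [0.5088, -0.0746, 0.1575]
tool_rot: [3.139, -0.785, 1.502]
wrist_force: [-0.1, -0.6, -0.4]
opening: -0.0
```

Run:
```python
from h import *
s,M=stat()
p,d=viewer.snapshot('scene');save('scene3',p)
p,d=viewer.snapshot('wrist');save('wrist3',p)
```

```text
t 4.25 lane tcp [ 0.122  -0.1258  0.1575] F [-0.1 -0.6 -0.4] op -0.0
axes in lane (cols x y z)
 [[-0.003  1.    -0.   ]
 [ 0.707  0.002  0.707]
 [ 0.707  0.002 -0.707]]
```

View pics/scene3.png

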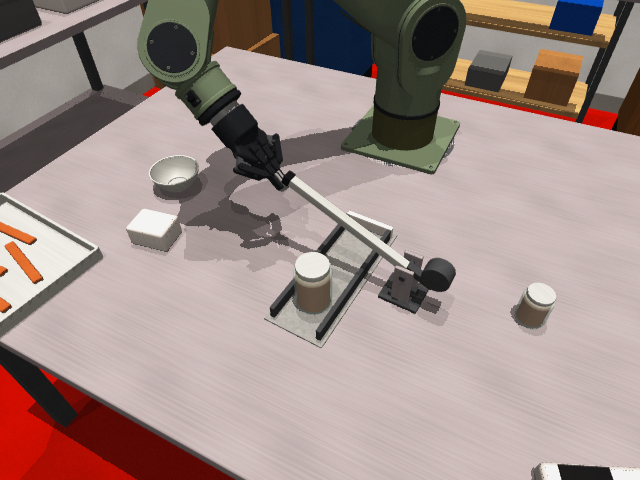

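View pics/wrist3.png

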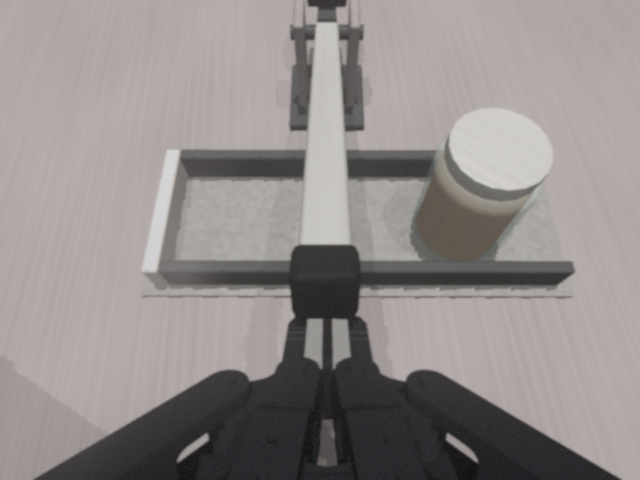

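apply_moves(commands="0.013 0 -0.006 0 0 0 1; 0.013 0 -0.005 0 0 0 1; 0.014 0 -0.004 0 0 0 1; 0.014 0 -0.004 0 0 0 1; 0.014 0 -0.003 0 0 0 1; 0.014 0 -0.002 0 0 0 1; 0.015 0 0 0 0 0 1; 0.015 0 0 0 0 0 1; 0.013 0 0 0 0 0 1; 0.013 0 0.001 0 0 0 1")

```text
t: 5.35
tcp_pos: [0.5142, 0.0065, 0.2702]
tool_rot: [-3.141, -0.785, 1.499]
wrist_force: [0.1, 0.3, 0.0]
opening: -0.0003
```

Run:
```python
from h import *
s,M=stat()
p,d=viewer.snapshot('scene');save('scene4',p)
```

```text
t 5.35 lane tcp [ 0.1216 -0.0446  0.2702] F [0.1 0.3 0. ] op -0.0003
axes in lane (cols x y z)
 [[-0.001  1.    -0.001]
 [ 0.707  0.001  0.707]
 [ 0.707 -0.    -0.707]]
```

View pics/scene4.png

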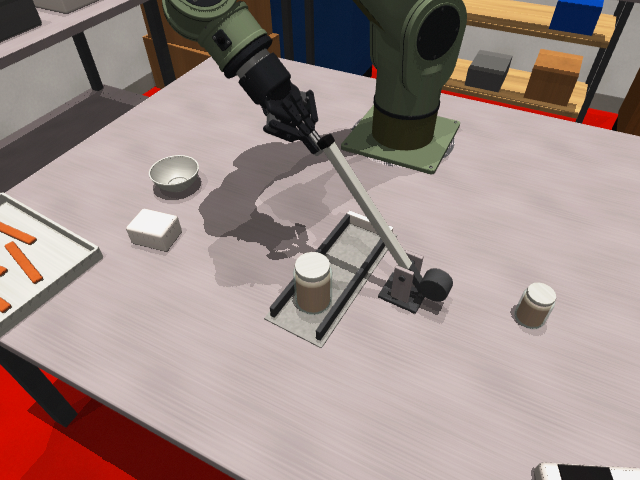

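Bar is near balance (cap at about (325,141)). Push on to about 1.15 rad, at a similar pace.

apply_moves(commands="0.013 0 0.002 0 0 0 1; 0.013 0 0.002 0 0 0 1; 0.013 0 0.003 0 0 0 1; 0.013 0 0.003 0 0 0 1; 0.013 0 0.004 0 0 0 1; 0.008 0 0.003 0 0 0 1; 0 0 0 0 0 0 1; 0 0 0 0 0 0 1")

```text
t: 6.2
tcp_pos: [0.5187, 0.0689, 0.3088]
tool_rot: [-3.141, -0.785, 1.499]
wrist_force: [-0.3, 0.1, 0.6]
opening: -0.0
```

Run:
```python
from h import *
s,M=stat()
p,d=viewer.snapshot('scene');save('scene5',p)
p,d=viewer.snapshot('side');save('side5',p)
```

```text
t 6.2 lane tcp [0.1216 0.018  0.3088] F [-0.3  0.1  0.6] op -0.0
axes in lane (cols x y z)
 [[-0.     1.    -0.001]
 [ 0.707  0.001  0.707]
 [ 0.707 -0.    -0.707]]
```

View pics/scene5.png

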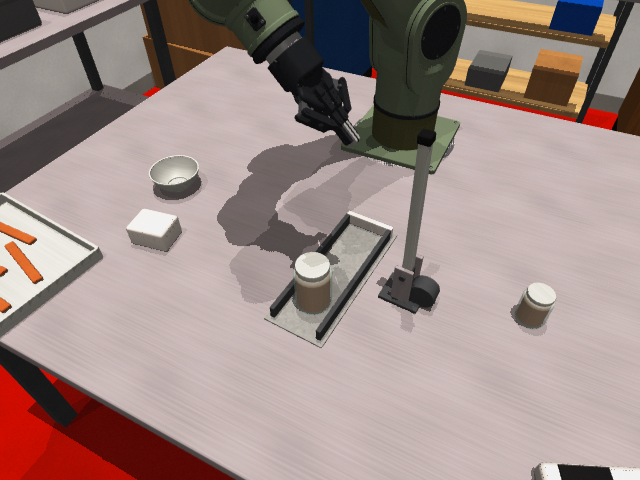

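View pics/side5.png

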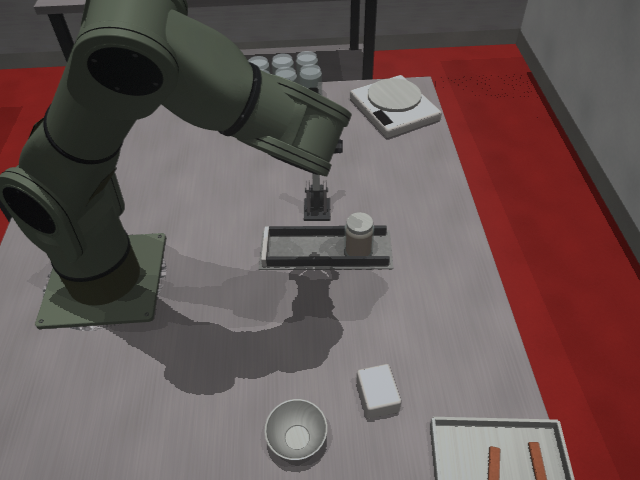

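apply_moves(commands="-0.028 0 -0.028 0 0 0 1; -0.028 0 -0.028 0 0 0 1; 0 0 0 0 -7.5 0 1; 0 0 0 0 -7.5 0 1; 0 0 0 0 -7.5 0 1; 0 0 0 0 -7.5 0 1; 0 0 0 0 -7.5 0 1; 0 0 0 0 -7.5 0 1; 0 0 0 0 0 0 0.5; 0 0 0 0 0 0 0.5")

```text
t: 7.3
tcp_pos: [0.513, -0.0094, 0.3088]
tool_rot: [-3.141, -0.001, 1.5]
wrist_force: [-0.3, -1.0, 0.4]
opening: 0.0283
```

Run:
```python
from h import *
s,M=stat();print(s['joint_pos'].round(2))
p,d=viewer.snapshot('side');save('side6',p);np.save('s6.npy',d)
print([(x['location'],x['conf']) for x in spotter.place_of('gate_tip','side')], proj('side',O+.122*XH+YH*(.14+.29*.178)+np.array([0,0,.075+.29*.984])))
```

```text
t 7.3 lane tcp [ 0.1215 -0.0605  0.3088] F [-0.3 -1.   0.4] op 0.0283
axes in lane (cols x y z)
 [[-0.002  1.    -0.001]
 [ 1.     0.002  0.001]
 [ 0.001 -0.001 -1.   ]]
[ 0.01  0.53 -0.09  1.57  0.05  1.05 -0.17]
[] [314.69425195  82.42450632]
```

View pics/side6.png

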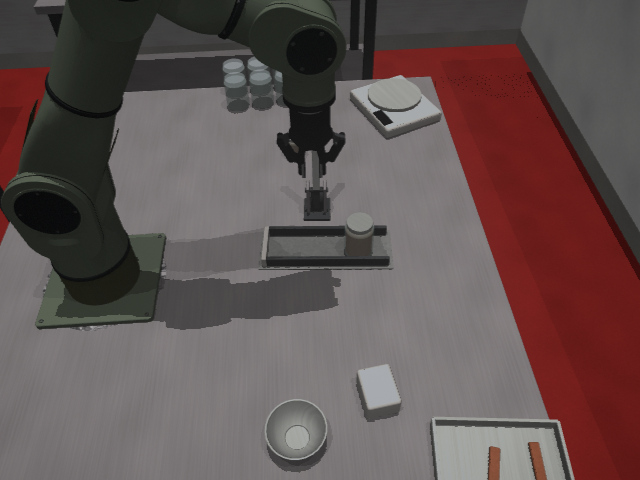

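apply_moves(commands="0.015 0.045 0 0 0 0 0.5; 0.015 0.045 0 0 0 0 0.5; 0.015 0.045 0 0 0 0 0.5; 0.015 0.045 0 0 0 0 0.5; 0 0 0 0 0 -8.2 0.5; 0 0 0 0 0 -8.2 0.5; 0 0 0 0 0 -8.2 0.5; 0 0 0 0 0 -8.2 0.5; 0 0 0 0 0 -8.2 0.5; 0 0 0 0 0 -8.2 0.5")

```text
t: 8.4
tcp_pos: [0.6764, 0.0291, 0.3092]
tool_rot: [3.141, -0.001, 2.361]
wrist_force: [1.4, 0.4, -0.6]
opening: 0.0424
```

apply_moves(commands="0 0 0 0 0 -8.2 0.5; 0 0 0 0 0 -8.2 0.5; 0 0 0 0 0 -8.2 0.5; 0 0 0 0 0 -8.2 0.5; 0 0 0 0 0 -8 0.5; 0 0 0.04 0 0 0 0.5; 0 0 0.04 0 0 0 0.5; 0 0 0 0 0 0 0.5;  0 0 0 0 0 0 0.5")

```text
t: 9.3
tcp_pos: [0.6766, 0.03, 0.2306]
tool_rot: [3.141, -0.0, 3.068]
wrist_force: [0.5, 0.4, 1.6]
opening: 0.0426
```

Run:
```python
from h import *
s,M=stat();print(s['joint_pos'].round(2))
L=np.array([XH,YH,[0,0,1]])
for c in('wrist','scene'):
    p,d=viewer.snapshot(c);save(c+'7',p)
    q=(cloud(c,d,s).reshape(-1,3)-O)@L.T
    q=q[~np.isnan(q[:,0])]
    j=q[(q[:,2]>.10)&(q[:,2]<.118)&(q[:,0]>.15)&(q[:,0]<.3)&(abs(q[:,1])<.06)]
    if len(j)>50: print(c,len(j),cv2.minEnclosingCircle(j[:,:2].astype(np.float32)),np.median(j[:,2]),j[:,:2].mean(0))
p,d=viewer.snapshot('side');save('side7',p)
```

```text
t 9.3 lane tcp [ 0.2819 -0.0094  0.2306] F [0.5 0.4 1.6] op 0.0426
axes in lane (cols x y z)
 [[-1.     0.001 -0.   ]
 [ 0.001  1.     0.001]
 [ 0.     0.001 -1.   ]]
[ 0.06  0.91 -0.43  1.03  0.35  1.27  1.18]
wrist 8418 ((0.2273494452238083, -0.0033492199145257473), 0.03169186785817146) 0.10725317789843375 [ 0.22629057 -0.00341082]
scene 827 ((0.22831286489963531, -0.0034816167317330837), 0.03236125782132149) 0.109116281931675 [ 0.23146586 -0.00140405]
```

View pics/wrist7.png

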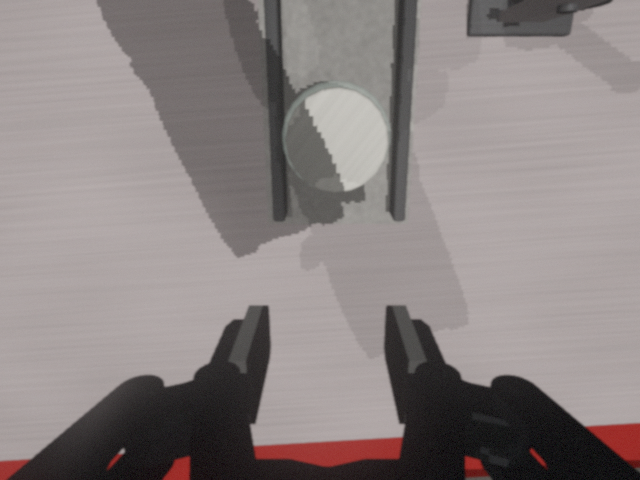

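View pics/scene7.png

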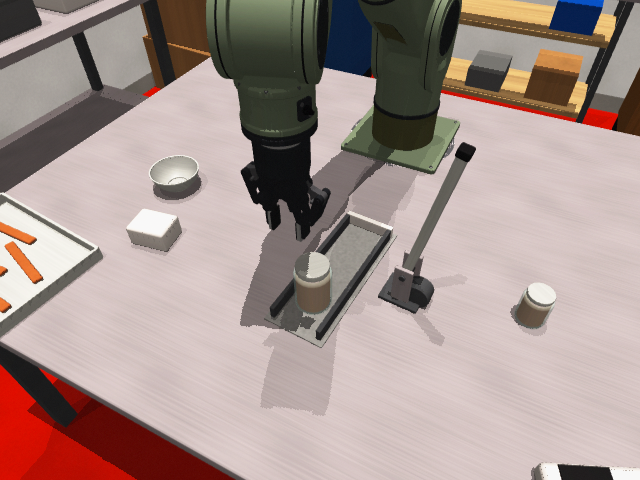

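View pics/side7.png

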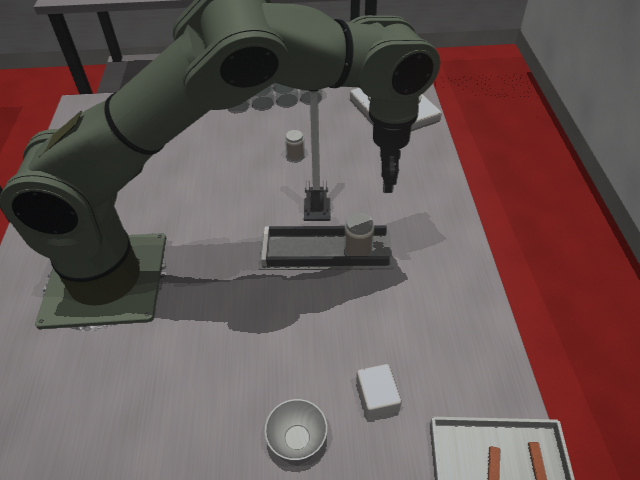

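apply_moves(commands="-0.018 0.006 0.02 0 0 0 0.5; 0 0 0.036 0 0 0 0.5; 0 0 0.036 0 0 0 0.5; 0 0 0.036 0 0 0 0.5; 0 0 0.036 0 0 0 0.5; 0 0 0.022 0 0 0 0.5; 0 0 0 0 0 0 0.5; 0 0 0 0 0 0 0.5")

```text
t: 10.25
tcp_pos: [0.6956, 0.0361, 0.0453]
tool_rot: [3.141, 0.002, 3.07]
wrist_force: [-0.5, 0.5, 0.1]
opening: 0.0429
```

Run:
```python
from h import *
s,M=stat()
p,d=viewer.snapshot('side');save('side8',p)
p,d=viewer.snapshot('wrist');save('wrist8',p)
```

```text
t 10.25 lane tcp [ 0.3003 -0.002   0.0453] F [-0.5  0.5  0.1] op 0.0429
axes in lane (cols x y z)
 [[-1.    -0.     0.002]
 [-0.     1.     0.   ]
 [-0.002  0.    -1.   ]]
```

View pics/side8.png

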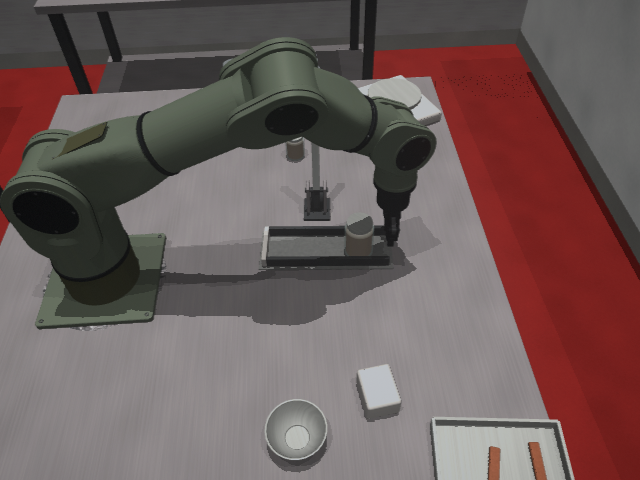

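View pics/wrist8.png

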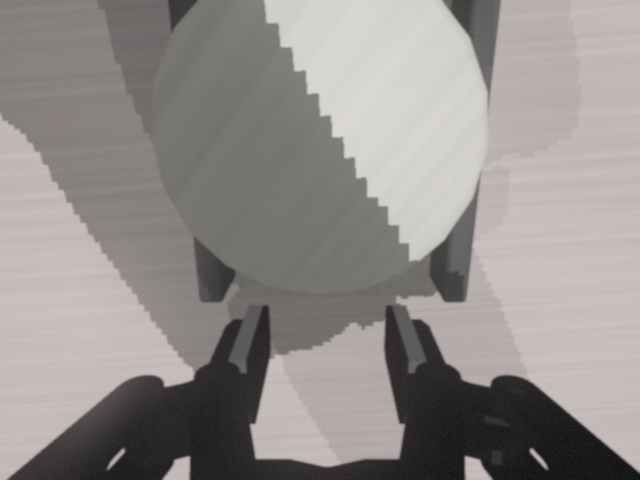

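apply_moves(commands="0.006 0 0 0 0 0 0.5; 0.006 0 0 0 0 0 0.5; 0.006 0 0 0 0 0 0.5; 0.004 0 0 0 0 0 0.5; 0.004 0 0 0 0 0 0.5; 0.004 0 0 0 0 0 0.5; 0.004 0 0 0 0 0 0.5; 0.004 0 0 0 0 0 0.5; 0.004 0 0 0 0 0 0.5; 0.004 0 0 0 0 0 0.5")

```text
t: 11.35
tcp_pos: [0.649, 0.0393, 0.0438]
tool_rot: [3.141, 0.001, 3.07]
wrist_force: [3.6, -0.4, 3.3]
opening: 0.0426
```

Run:
```python
from h import *
s,M=stat()
p,d=viewer.snapshot('scene');save('scene9',p)
p,d=viewer.snapshot('wrist');save('wrist9',p)
```

```text
t 11.35 lane tcp [ 0.2536 -0.0021  0.0438] F [ 3.6 -0.4  3.3] op 0.0426
axes in lane (cols x y z)
 [[-1.    -0.     0.001]
 [-0.     1.     0.   ]
 [-0.001  0.    -1.   ]]
```

View pics/scene9.png

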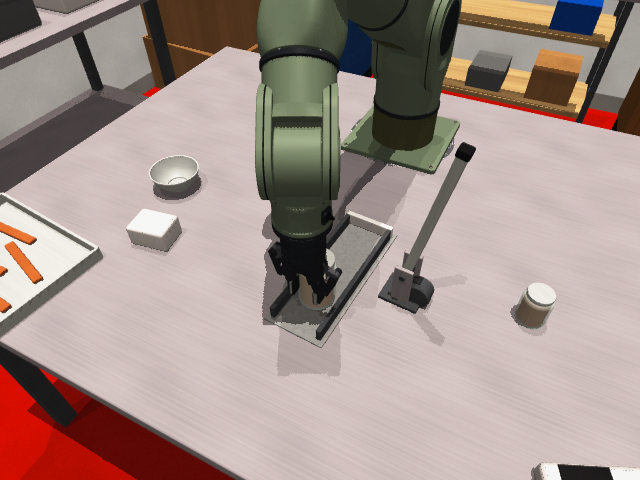

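View pics/wrist9.png

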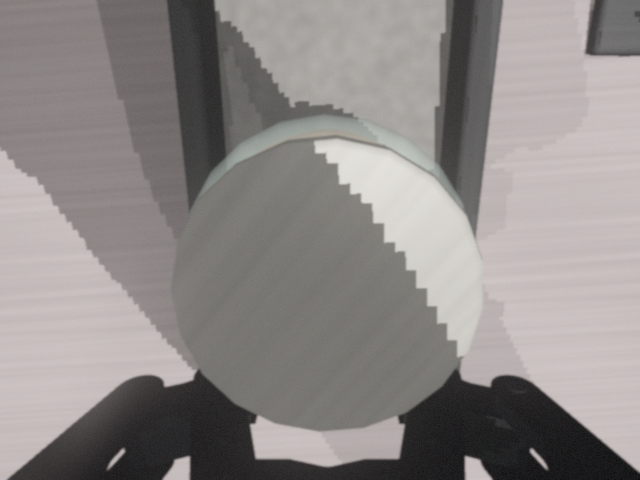

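```bash
cat >> h.py <<'E'
def jarfit(s,name=None):
    p,d=viewer.snapshot('wrist')
    if name: save(name,p)
    L=np.array([XH,YH,[0,0,1]])
    q=(cloud('wrist',d,s).reshape(-1,3)-O)@L.T
    q=q[~np.isnan(q[:,0])]
    t=lane(s['tcp_pos'])
    j=q[(q[:,2]>.098)&(q[:,2]<.125)&(q[:,0]>t[0]-.085)&(q[:,0]<t[0]+.005)&(abs(q[:,1])<.05)]
    c=cv2.minEnclosingCircle(j[:,:2].astype(np.float32))
    A=np.c_[j[:,:2],np.ones(len(j))];k=np.linalg.lstsq(A,j[:,2],rcond=None)[0]
    print('jar',len(j),np.round(c[0],4),round(c[1],4),'slope',k[:2].round(3),'z',np.median(j[:,2]).round(4),'tcp',t.round(4),'F',s['wrist_force'].round(1),'t',round(s['t'],2))
E
python3 - <<'E'
from h import *
jarfit(bot.sense())
E
```

```text
jar 94105 [2.341e-01 1.000e-04] 0.0552 slope [0.047 0.003] z 0.1089 tcp [ 0.2531 -0.002   0.0437] F [2.9 0.  1.6] t 11.45
```

```bash
sed -i 's/q\[:,2\]<.125)/q[:,2]<.120)\&(q[:,0]<t[0]-.018)/' h.py
python3 - <<'E'
from h import *
jarfit(bot.sense())
E
```

```text
jar 69376 [ 0.2107 -0.0019] 0.0318 slope [0.064 0.003] z 0.1087 tcp [ 0.2532 -0.002   0.0436] F [ 1.7 -0.8  1. ] t 11.5
```

apply_moves(commands="-0.004 0 0 0 0 0 0.5; -0.01 0 0 0 0 0 0.5; -0.02 0 0 0 0 0 0.75; 0 0 0 0 0 0 0.75")

```text
t: 11.95
tcp_pos: [0.684, 0.0366, 0.043]
tool_rot: [3.141, -0.0, 3.069]
wrist_force: [-0.4, 0.3, -0.4]
opening: 0.0216
```

Run:
```python
from h import *
s=bot.sense();jarfit(s);print(s['joint_pos'].round(2))
```

```text
jar 67244 [ 0.2341 -0.0014] 0.0414 slope [-0.001 -0.   ] z 0.1073 tcp [ 0.2887 -0.0022  0.043 ] F [-0.4  0.3 -0.4] t 11.95
[ 0.05  1.13 -0.38  1.18  0.44  0.91  1.1 ]
```

apply_moves(commands="0 0 0 0 8 0 0.75; 0 0 0 0 8 0 0.75; 0 0 0 0 8 0 0.75; 0 0 0 0 8 0 0.75; 0 0 0 0 8 0 0.75; 0 0 0 0 0 0 0.75; 0 0 0 0 0 0 0.75")

```text
t: 12.7
tcp_pos: [0.6918, 0.0306, 0.0375]
tool_rot: [-3.118, -0.366, 3.048]
wrist_force: [-0.7, 0.1, 0.1]
opening: 0.0215
```

Run:
```python
from h import *
s,M=stat();print(s['joint_pos'].round(2))
p,d=viewer.snapshot('wrist');save('wrist10',p)
L=np.array([XH,YH,[0,0,1]]);q=(cloud('wrist',d,s).reshape(-1,3)-O)@L.T
q=q[~np.isnan(q[:,0])]
j=q[(q[:,2]>.104)&(q[:,2]<.112)&(q[:,0]>.15)&(q[:,0]<.26)&(abs(q[:,1])<.05)];print(cv2.minEnclosingCircle(j[:,:2].astype(np.float32)),len(j))
p,d=viewer.snapshot('side');save('side10',p)
```

```text
t 12.7 lane tcp [ 0.2969 -0.0077  0.0375] F [-0.7  0.1  0.1] op 0.0215
axes in lane (cols x y z)
 [[-0.934  0.012 -0.358]
 [ 0.02   1.    -0.016]
 [ 0.358 -0.022 -0.934]]
[-0.04  1.45 -0.35  0.29  0.3   1.78  1.34]
((0.21763259172439575, -0.0014975157100707293), 0.03172202408313751) 33686
```

View pics/wrist10.png

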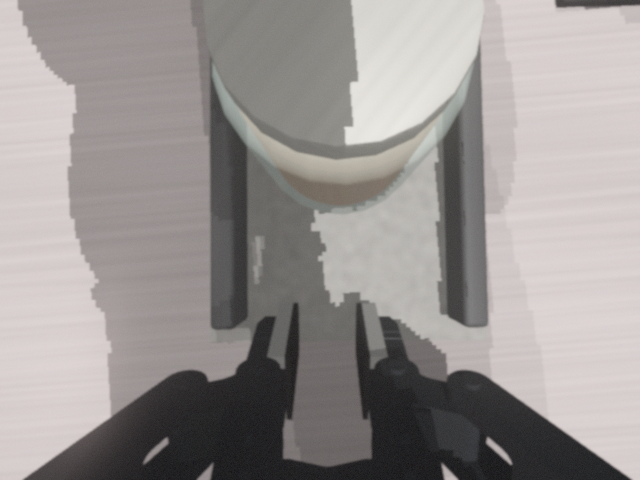

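View pics/side10.png

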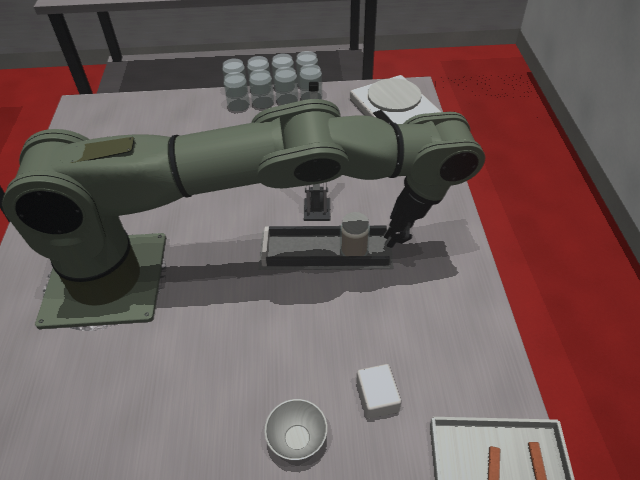

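apply_moves(commands="0.017 0.006 0.006 0 0 0 0.75; 0 0 0 0 5 0 0.75; 0 0 0 0 5 0 0.75; 0 0 0 0 0 0 0.75; 0 0 0 0 0 0 0.75")

```text
t: 13.3
tcp_pos: [0.6776, 0.0292, 0.0367]
tool_rot: [-3.11, -0.434, 3.015]
wrist_force: [-0.5, 0.6, -0.7]
opening: 0.0214
```

Run:
```python
from h import *
s,M=stat();print(s['joint_pos'].round(2))
```

```text
t 13.3 lane tcp [ 0.2828 -0.0101  0.0367] F [-0.5  0.6 -0.7] op 0.0214
axes in lane (cols x y z)
 [[-0.906  0.041 -0.421]
 [ 0.049  0.999 -0.008]
 [ 0.421 -0.028 -0.907]]
[-0.05  1.49 -0.18  0.19  0.11  1.89  1.36]
```

apply_moves(commands="-0.003 0.005 0.006 0 0 -1 0.75; -0.0025 0.0045 0.0065 0 0 -1.5 0.75; 0 0 0 0 0 0 0.75; 0 0 0 0 0 0 0.75")

```text
t: 13.7
tcp_pos: [0.6775, 0.039, 0.0221]
tool_rot: [-3.132, -0.438, 3.064]
wrist_force: [-0.8, -0.2, 0.2]
opening: 0.0213
```

Run:
```python
from h import *
s,M=stat();print(s['joint_pos'].round(2))
for d in [(-.01,0,0),(0,.01,0),(0,0,-.01)]: print(d,(M.T@np.array(d)).round(4))
p,d=viewer.snapshot('wrist');save('wrist11',p)
```

```text
t 13.7 lane tcp [ 0.282  -0.0004  0.0221] F [-0.8 -0.2  0.2] op 0.0213
axes in lane (cols x y z)
 [[-0.906  0.001 -0.424]
 [ 0.005  1.    -0.008]
 [ 0.424 -0.009 -0.905]]
[-0.07  1.52 -0.18  0.16  0.11  1.9   1.39]
(-0.01, 0, 0) [ 0.0091 -0.      0.0042]
(0, 0.01, 0) [ 0.      0.01   -0.0001]
(0, 0, -0.01) [-0.0042  0.0001  0.0091]
```

View pics/wrist11.png

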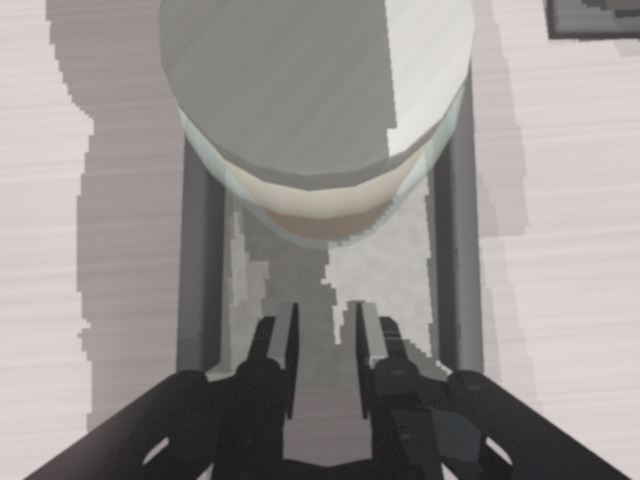

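apply_moves(commands="0.0036 0 0.0017 0 0 0 0.75; 0.0036 0 0.0017 0 0 0 0.75; 0.0036 0 0.0017 0 0 0 0.75; 0.0036 0 0.0017 0 0 0 0.75; 0.0027 0 0.0013 0 0 0 0.75; 0.0027 0 0.0013 0 0 0 0.75; 0.0027 0 0.0013 0 0 0 0.75; 0.0027 0 0.0013 0 0 0 0.75; 0.0027 0 0.0013 0 0 0 0.75; 0.0027 0 0.0013 0 0 0 0.75")

```text
t: 14.75
tcp_pos: [0.6438, 0.0411, 0.0224]
tool_rot: [-3.131, -0.437, 3.063]
wrist_force: [4.0, -1.1, 2.7]
opening: 0.0212
```

```bash
cat >> h.py <<'E'
def jf2(s,name=None):
    p,d=viewer.snapshot('wrist')
    if name: save(name,p)
    L=np.array([XH,YH,[0,0,1]]);q=(cloud('wrist',d,s)-O)@L.T
    t=lane(s['tcp_pos'])
    g=cv2.cvtColor(p,cv2.COLOR_RGB2GRAY)
    m=(q[...,2]>.098)&(q[...,2]<.122)&(q[...,0]>t[0]-.095)&(q[...,0]<t[0]-.005)&(abs(q[...,1])<.05)&(g>75)
    n,lab,st,_=cv2.connectedComponentsWithStats(m.astype(np.uint8));i=1+st[1:,4].argmax();j=q[lab==i]
    c=cv2.minEnclosingCircle(j[:,:2].astype(np.float32))
    A=np.c_[j[:,:2],np.ones(len(j))]
    k=np.linalg.lstsq(A,j[:,2],rcond=None)[0];r=abs(A@k-j[:,2])<.002;k=np.linalg.lstsq(A[r],j[r,2],rcond=None)[0]
    print('jar',len(j),np.round(c[0],4),round(c[1],4),'slope',k[:2].round(3),'z',np.median(j[:,2]).round(4))
E
python3 - <<'E'
from h import *
s,M=stat();jf2(s,'wrist12')
E
```

```text
t 14.75 lane tcp [ 0.2483 -0.0007  0.0224] F [ 4.  -1.1  2.7] op 0.0212
axes in lane (cols x y z)
 [[-0.906  0.002 -0.423]
 [ 0.005  1.    -0.008]
 [ 0.423 -0.009 -0.906]]
jar 79509 [2.064e-01 1.000e-04] 0.0318 slope [-0.    -0.001] z 0.1073
```

View pics/wrist12.png

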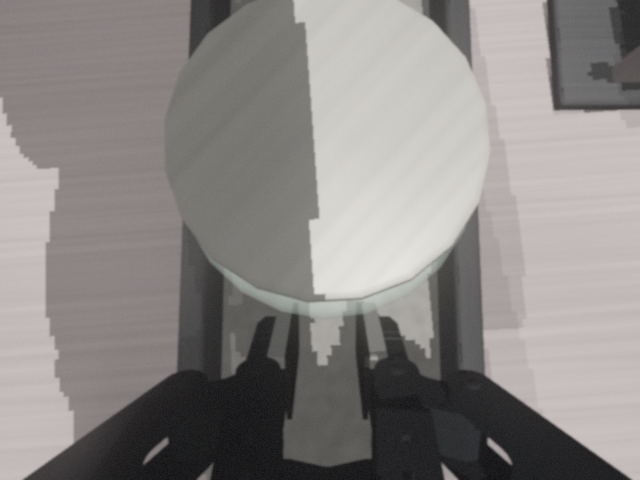

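apply_moves(commands="0.0036 0 0.0017 0 0 0 0.75; 0.0036 0 0.0017 0 0 0 0.75; 0.0036 0 0.0017 0 0 0 0.75; 0.0036 0 0.0017 0 0 0 0.75; 0.0036 0 0.0017 0 0 0 0.75; 0.0036 0 0.0017 0 0 0 0.75; 0.0036 0 0.0017 0 0 0 0.75; 0.0036 0 0.0017 0 0 0 0.75; 0.0036 0 0.0017 0 0 0 0.75; 0.0036 0 0.0017 0 0 0 0.75")

```text
t: 15.8
tcp_pos: [0.6037, 0.0441, 0.022]
tool_rot: [-3.131, -0.438, 3.064]
wrist_force: [4.4, -0.4, 3.0]
opening: 0.0215
```

Run:
```python
from h import *
s,M=stat();jf2(s,'wrist13');print(s['joint_pos'].round(2))
```

```text
t 15.8 lane tcp [ 0.2081 -0.0005  0.022 ] F [ 4.4 -0.4  3. ] op 0.0215
axes in lane (cols x y z)
 [[-0.906  0.001 -0.424]
 [ 0.005  1.    -0.008]
 [ 0.424 -0.009 -0.906]]
jar 79944 [0.166  0.0008] 0.032 slope [-0.001 -0.   ] z 0.1073
[-0.03  1.27 -0.2   0.91  0.11  1.41  1.32]
```

apply_moves(commands="0.0036 0 0.0017 0 0 0 0.75; 0.0036 0 0.0017 0 0 0 0.75; 0.0036 0 0.0017 0 0 0 0.75; 0.0036 0 0.0017 0 0 0 0.75; 0.0036 0 0.0017 0 0 0 0.75; 0.0036 0 0.0017 0 0 0 0.75; 0.0036 0 0.0017 0 0 0 0.75; 0.0036 0 0.0017 0 0 0 0.75; 0.0036 0 0.0017 0 0 0 0.75; 0.0036 0 0.0017 0 0 0 0.75")

```text
t: 16.85
tcp_pos: [0.564, 0.0471, 0.0219]
tool_rot: [-3.131, -0.438, 3.064]
wrist_force: [4.2, -1.0, 2.4]
opening: 0.0216
```

Run:
```python
from h import *
s,M=stat();jf2(s,'wrist14');p,d=viewer.snapshot('scene');save('scene14',p)
```

```text
t 16.85 lane tcp [ 0.1683 -0.0005  0.0219] F [ 4.2 -1.   2.4] op 0.0216
axes in lane (cols x y z)
 [[-0.906  0.001 -0.424]
 [ 0.005  1.    -0.008]
 [ 0.424 -0.009 -0.906]]
jar 80103 [0.1263 0.0008] 0.0318 slope [-0.    -0.001] z 0.1072
```

View pics/scene14.png

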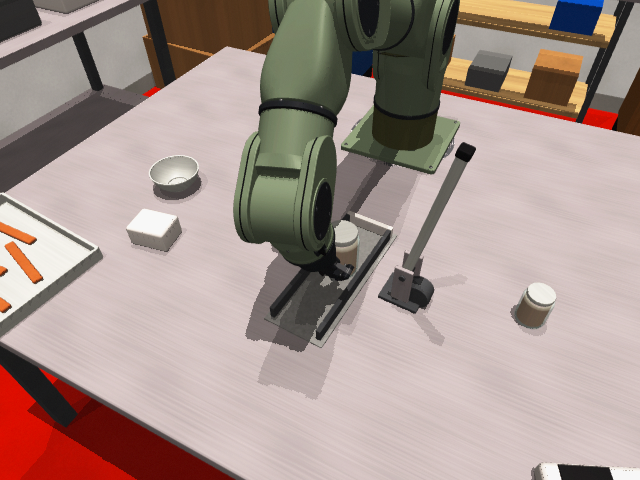

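apply_moves(commands="0.0036 0 0.0017 0 0 0 0.75; 0.0036 0 0.0017 0 0 0 0.75; 0.0036 0 0.0017 0 0 0 0.75; 0.0036 0 0.0017 0 0 0 0.75; 0.0036 0 0.0017 0 0 0 0.75; 0.0036 0 0.0017 0 0 0 0.75; 0.0036 0 0.0017 0 0 0 0.75; 0.0036 0 0.0017 0 0 0 0.75; 0.0036 0 0.0017 0 0 0 0.75; 0.0036 0 0.0017 0 0 0 0.75")

```text
t: 17.95
tcp_pos: [0.5243, 0.05, 0.0217]
tool_rot: [-3.131, -0.438, 3.063]
wrist_force: [3.4, -0.8, 2.3]
opening: 0.0214
```

Run:
```python
from h import *
s,M=stat();jf2(s,'wrist15');p,d=viewer.snapshot('scene');save('scene15',p)
```

```text
t 17.95 lane tcp [ 0.1285 -0.0004  0.0217] F [ 3.4 -0.8  2.3] op 0.0214
axes in lane (cols x y z)
 [[-0.906  0.002 -0.424]
 [ 0.005  1.    -0.008]
 [ 0.424 -0.009 -0.906]]
jar 80250 [0.0863 0.0009] 0.032 slope [-0.    -0.001] z 0.1073
```

View pics/scene15.png

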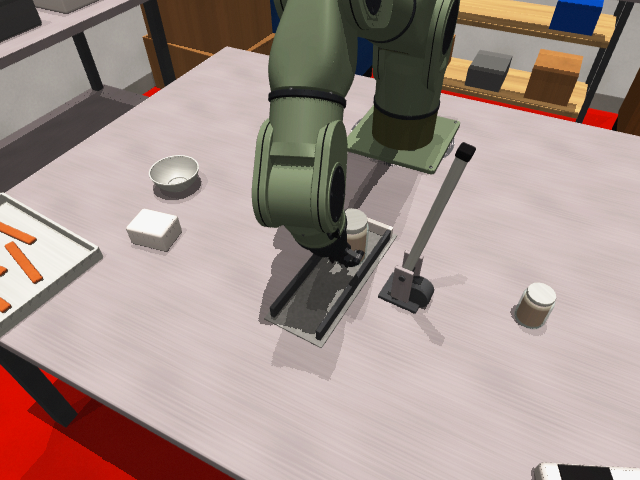

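Jar at 86 mm, 46 mm to go at most; 38 mm first.

apply_moves(commands="0.0036 0 0.0017 0 0 0 0.75; 0.0036 0 0.0017 0 0 0 0.75; 0.0036 0 0.0017 0 0 0 0.75; 0.0036 0 0.0017 0 0 0 0.75; 0.0036 0 0.0017 0 0 0 0.75; 0.0036 0 0.0017 0 0 0 0.75; 0.0036 0 0.0017 0 0 0 0.75; 0.0036 0 0.0017 0 0 0 0.75; 0.0036 0 0.0017 0 0 0 0.75; 0.0018 0 0.0008 0 0 0 0.75")

```text
t: 19.05
tcp_pos: [0.4865, 0.0528, 0.0217]
tool_rot: [-3.131, -0.438, 3.064]
wrist_force: [2.6, -0.3, 1.0]
opening: 0.0211
```

Run:
```python
from h import *
s,M=stat();jf2(s,'wrist16')
```

```text
t 19.05 lane tcp [ 0.0906 -0.0004  0.0217] F [ 2.6 -0.3  1. ] op 0.0211
axes in lane (cols x y z)
 [[-0.905  0.001 -0.424]
 [ 0.005  1.    -0.008]
 [ 0.424 -0.009 -0.905]]
jar 80233 [0.0485 0.0009] 0.0319 slope [-0.    -0.001] z 0.1072
```

apply_moves(commands="0.0018 0 0.0008 0 0 0 0.75; 0.0018 0 0.0008 0 0 0 0.75; 0.0018 0 0.0008 0 0 0 0.75; 0.0018 0 0.0008 0 0 0 0.75; 0.0009 0 0.0004 0 0 0 0.75; 0.0009 0 0.0004 0 0 0 0.75")

```text
t: 19.7
tcp_pos: [0.477, 0.0535, 0.0218]
tool_rot: [-3.131, -0.438, 3.064]
wrist_force: [1.5, 0.2, -0.3]
opening: 0.0215
```

Run:
```python
from h import *
s,M=stat();jf2(s,'wrist17')
```

```text
t 19.7 lane tcp [ 0.081  -0.0004  0.0218] F [ 1.5  0.2 -0.3] op 0.0215
axes in lane (cols x y z)
 [[-0.906  0.001 -0.424]
 [ 0.005  1.    -0.008]
 [ 0.424 -0.009 -0.905]]
jar 80036 [0.039  0.0009] 0.0319 slope [-0. -0.] z 0.1073
```

View pics/wrist17.png

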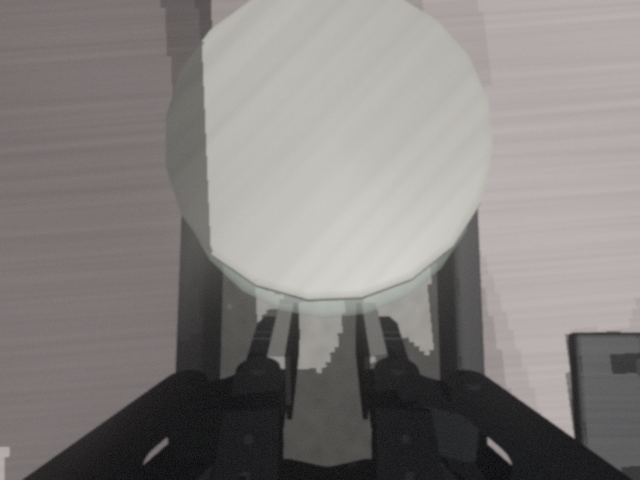

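apply_moves(commands="0.0009 0 0.0004 0 0 0 0.75; 0.0009 0 0.0004 0 0 0 0.75; 0 0 0 0 0 0 0.75")

```text
t: 20.05
tcp_pos: [0.475, 0.0536, 0.0219]
tool_rot: [-3.131, -0.438, 3.064]
wrist_force: [-0.2, -0.7, 0.2]
opening: 0.0213
```

Run:
```python
from h import *
s,M=stat();jf2(s)
```

```text
t 20.05 lane tcp [ 0.079  -0.0004  0.0219] F [-0.2 -0.7  0.2] op 0.0213
axes in lane (cols x y z)
 [[-0.905  0.001 -0.424]
 [ 0.005  1.    -0.008]
 [ 0.424 -0.009 -0.905]]
jar 79819 [0.037  0.0007] 0.0319 slope [-0.    -0.001] z 0.1073
```

apply_moves(commands="0.0009 0 0.0004 0 0 0 0.75; 0.0009 0 0.0004 0 0 0 0.75")

```text
t: 20.3
tcp_pos: [0.474, 0.0538, 0.0219]
tool_rot: [-3.132, -0.436, 3.063]
wrist_force: [9.9, -1.2, 0.8]
opening: 0.0215
```

Run:
```python
from h import *
s,M=stat();jf2(s)
```

```text
t 20.3 lane tcp [ 0.0781 -0.0003  0.0219] F [ 9.9 -1.2  0.8] op 0.0215
axes in lane (cols x y z)
 [[-0.907  0.002 -0.422]
 [ 0.005  1.    -0.007]
 [ 0.422 -0.009 -0.907]]
jar 80642 [0.0367 0.0009] 0.0317 slope [ 0.001 -0.001] z 0.1073
```

Against the stop (9.9 N). Back off straight, then up.

apply_moves(commands="-0.0018 0 -0.0008 0 0 0 0.75; -0.0036 0 -0.0017 0 0 0 0.75; -0.009 0 -0.0042 0 0 0 0.75; -0.018 0 -0.008 0 0 0 0.75; -0.018 0 -0.008 0 0 0 0.75; 0 0 -0.03 0 0 0 0.75; 0 0 -0.03 0 0 0 0.75; 0 0 -0.03 0 0 0 0.75; 0 0 -0.03 0 0 0 0.75; 0 0 0 0 0 0 0.75")

```text
t: 21.35
tcp_pos: [0.581, 0.047, 0.1324]
tool_rot: [-3.132, -0.434, 3.063]
wrist_force: [0.2, 0.7, -0.9]
opening: 0.0215
```

Run:
```python
from h import *
s,M=stat()
L=np.array([XH,YH,[0,0,1]])
for c in ('wrist','scene','side'):
    p,d=viewer.snapshot(c);save(c+'18',p)
    q=(cloud(c,d,s).reshape(-1,3)-O)@L.T;q=q[~np.isnan(q[:,0])]
    j=q[(q[:,2]>.103)&(q[:,2]<.112)&(q[:,0]>-.02)&(q[:,0]<.1)&(abs(q[:,1])<.05)]
    if len(j)>50: print(c,len(j),cv2.minEnclosingCircle(j[:,:2].astype(np.float32)))
for n in('small_jar','bowl','tub'): print(n,[x['location'] for x in spotter.place_of(n,'scene')[:1]])
```

```text
t 21.35 lane tcp [0.1852 0.0007 0.1324] F [ 0.2  0.7 -0.9] op 0.0215
axes in lane (cols x y z)
 [[-0.907  0.002 -0.42 ]
 [ 0.005  1.    -0.007]
 [ 0.42  -0.009 -0.907]]
wrist 7000 ((0.03938749432563782, 0.0007353276014328003), 0.03133828565478325)
scene 546 ((0.03763563930988312, 0.0013412487460300326), 0.032647982239723206)
side 415 ((0.03583139181137085, -0.002749894978478551), 0.03375466912984848)
small_jar [[529.0, 314.6]]
bowl [[178.4, 183.2]]
tub [[158.9, 238.5]]
```

View pics/scene18.png

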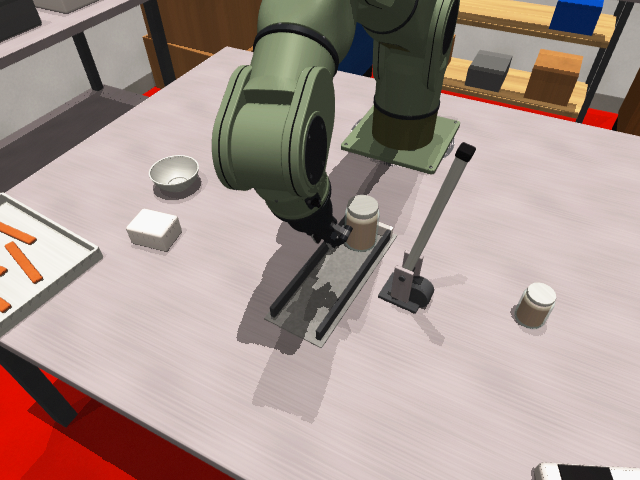

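View pics/side18.png

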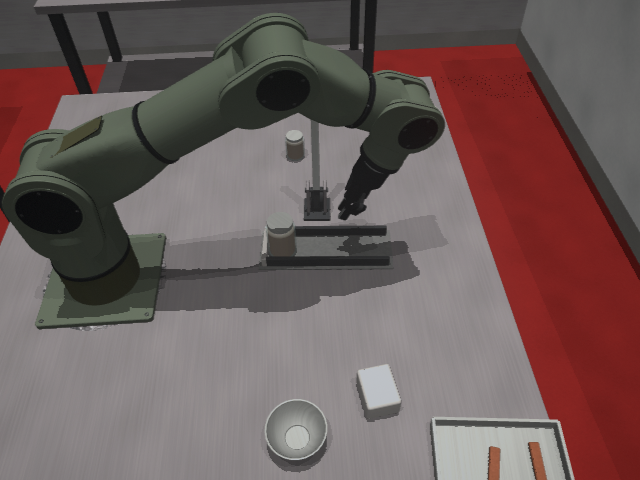

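View pics/wrist18.png

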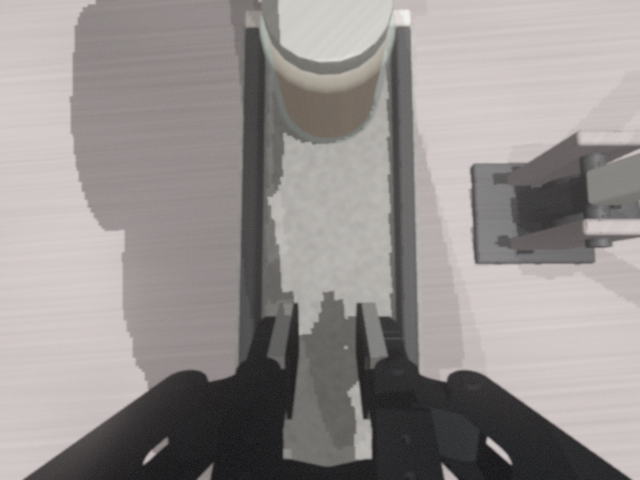

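The jar stands upright at the stop, the gate is raised, the robot touches nothing and the bystanders have not moved.

```bash
python3 -c "
from h import *
print(hand_in())"
```

```text
the job is handed in; nothing more can be done
None
```

The barrier arm is up at its raised stop and holding by itself. The jar stands upright against the near stop, and I handed the job in at about 21.5 s of the 64 s allowed.

- **Barrier:** I lifted its end from below with the shut fingers tilted 45°, following its arc past the balance point. It then went on to the raised stop by itself. The raised stop was judged from the camera pictures, as I had no direct reading of the joint angle.
- **First push failed its check:** with the tool vertical, the fingers pressed about 44 mm up, and the lid's slope showed the jar leaning about 0.06 rad. I backed off at once, and the jar settled flat again.
- **Second push:** I wanted a 40° tilt to press lower, but the arm's reach stopped it at about 25°, which was enough. With the fingertips at about 22 mm, the lid stayed level within 0.001 at every check. The jar reached the stop with about 10 N.

**Last checks:**
- **Jar position:** the three cameras put the jar 36 to 39 mm from the stop and within 3 mm of the lane's centre line. They disagree by about 3.5 mm.
- **Bystanders:** all three were within 3 pixels of where they started.
- **Robot:** it stood clear of everything, with wrist force near zero.

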